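Seat an optical cell in the light path

TASK

Take the stoppered optical cell out of the stand, without touching its clear windows, and set it upright in the well of the cell holder with its clear windows facing the two collimator barrels. Push it gently past the spring plunger and down by feel until it is fully home on the seat, never pressing it with 14 N or more, and let go. Leave the two vials in the stand as they are.

Things in the scene. Friction and masses are not known exactly. Their poses are not given: they have to be found in the camera images.
- cell: The stoppered optical cell: an upright square column 20 x 20 mm, 90 mm tall, about 80 g. Origin at the centre of its underside, z up. Its sides facing +x and -x carry the clear glass windows; the sides facing +y and -y are frosted white all over and are the ones to hold it by. The foot tapers over the lowest 6 mm from 20 to 16 mm square. It may go in either way round (half turn about z).
- cell_top (a point): Centre of the top of the cell, 90 mm above its underside, with the cell's axes. From the top down: a black ridge 5 mm wide and 4 mm high that runs along x, i.e. from window side to window side; a square black stopper 20 x 20 x 12 mm; a frosted collar 8 mm high; then the part with the windows.
- window_a: The clear glass window on the cell's +x side, 15 mm wide, from 10 to 62 mm above the underside. Fixed to the cell; its origin and axes are those of the cell.
- window_b: The clear glass window on the cell's -x side, 15 mm wide, from 10 to 62 mm above the underside. Fixed to the cell; its origin and axes are those of the cell.
- stand: The grey cell stand: a plate 66 x 196 x 18 mm that does not move, with three round pockets 31 mm across and 10 mm deep at y = -65, 0 and +65 mm of its own frame. Origin at the centre of its underside. The cell stands in one of the pockets (which one varies), turned any way, its underside 8 mm above the worktop; each of the others holds a vial.
- vial_tall: White-capped round vial, 24 mm across, 56 mm tall, in a pocket of the stand. Origin at the centre of its underside.
- vial_short: Red-capped round vial, 22 mm across, 46 mm tall, in a pocket of the stand. Origin at the centre of its underside.
- holder: The cell holder, fixed to the worktop: a base plate 120 x 80 x 8 mm and on it an aluminium block 46 x 46 mm, its top 66 mm above the worktop. Origin on the worktop under the block's centre. The light path runs along its x axis through two collimator barrels (16 mm across) that stick out of opposite sides of the block. An upright square well opens in the top; a brass plunger body sticks out of the -y side.
- barrel_end (a point): The outer end of the collimator barrel on the holder's +x side, 57 mm from the well's axis and 56 mm above the worktop; the other barrel is its mirror image at -x.
- well_mouth (a point): Centre of the well's mouth, 66 mm above the worktop, with the holder's axes. The well is 22 x 22 mm, sides along x and y, the rim chamfered 1.5 mm. The seat at its bottom cannot be seen and its depth differs each time: the seat plate, up, lies 19 to 45 mm below the mouth.
- plunger (a joint): The spring plunger in the well's -y wall, m pushed back: 0 = its ball nose (5 mm radius, centred 10 mm below the mouth) reaches 3 mm into the well; it pushes back with 2 N plus 1.5 N per mm and presses the cell to the +y wall. Pushing the cell down past it takes up to about 10 N, and past it the cell still rubs; let go too high, the cell sticks there.
- seat_plate (a joint): The light plate on top of the seat in the well, in m: 0 = up (no cell on it), 0.002 = right down under a cell that is fully home; the cell's own weight keeps it down.
- seat_pad (a joint): The rubber pad under the seat plate, in m: 0 = not squeezed. Once the seat plate is down the pad yields 0.1 mm per newton with which the cell is pressed on, and springs back. 0.0014 is 14 N, more than the cell bears.
Mind the look-alikes: they are no part of the job. Leave any blue look-alike of the cell alone. Several things have the shape of the holder; the one meant has the colours described above.

How it is judged:
On the way:
1. the cell is lifted clear of the stand (height (world z) of cell above 0.04 m), for 0.2 s.
At the end, for the whole second after the job is handed in: The cell stands in the well, on the holder's axis within 3 mm, upright within 0.08 rad, its windows square to the light path within 0.1 rad, fully home so that the seat plate is down by more than 1.4 mm of its 2 mm, and at rest (value of joint seat_plate above 0.0014 m and angle between the x axis of cell and the x axis of holder, either way round below 0.1 rad and horizontal distance between cell and holder below 0.003 m and angle between cell's own z axis and vertical below 0.08 rad and linear speed of cell below 0.02 m/s); the robot touches nothing.
It fails at once if the cell is pressed on its seat with 14 N or more (rubber pad squeezed by more than 1.4 mm) (value of joint seat_pad above 0.0014 m).
It fails at once if the fingers touch a clear window (contact force between the fingers and window_a above 0.5 N or contact force between the fingers and window_b above 0.5 N).
It fails at once if the cell falls over (angle between cell's own z axis and vertical above 0.7 rad).
It fails at once if a vial is moved out of its place (distance of any of vial_tall, vial_short from where it was at the start of the episode above 0.02 m).
It also fails if it takes over 51 s, if anything falls off the work surface, if the arm or the gripper's body presses on something with over 40 N, if the wrist force passes 120 N, or if a joint passes its speed limit or range.

ROBOT

A 6-joint arm with a two-finger parallel gripper is mounted at the origin on a cart in front of the work surface, level with it; the furniture and walls round the work are solid. World frame = base frame: x ahead of the robot, y to its left, z up, the work surface at z = 0. Lengths are in m, angles in rad, forces in N, time in s.
With the tool pointing down it reaches from about 0.275 to 0.975 m from the base axis. Payload 8.4 kg.
Tool frame: the origin (TCP) lies between the finger pads; the fingertips stand 25 mm ahead of it and the grasp point (between the pads) lies 6 mm ahead of it; z points along the fingers, y is the line along which they close (so a half turn about z gives the same grasp; the last joint's range is limited). The gripper opens to 92 mm and grips with 3 to 60 N. Pads are 20 mm wide; open, the fingers measure 128 mm over their backs; the gripper's body (75 mm by 189 mm) begins 69 mm behind the grasp point.
Start: joints at [1.237, 0.353, 1.633, -0, 1.155, -0.002], TCP at [0.204, 0.591, 0.215] pointing down, gripper open.
Joint ranges: [-2.63, 2.63], [-0.92, 2.1], [0.06, 2.66], [-1.3, 4.44], [0, 2.69], [-3.02, 3.02]. Speed limits (rad/s): [2.22, 2.22, 2.79, 3.14, 3.14, 3.14].

INTERFACE

Orientations are given as a unit quaternion [x, y, z, w].
In Python, from station import r, vision gives the robot as it stands.
- The arm moves only by the tool carry_out, never from a script. Its argument "steps" is one flat list of numbers, 7 for each row, row after row: the shift along the world's x, y, z each as a share of 150 mm, from -1 to 1, then the turn, a rotation vector about the world's x, y, z each as a share of 2 pi rad, from -1 to 1, then the closure, from 0 (fully open) to 1 (shut). In form: [dx, dy, dz, wx, wy, wz, grip, dx, dy, dz, wx, wy, wz, grip, ...]. A call has 1 to 12 rows; each row is the pose to reach, as a shift and turn from the pose commanded when the call began, turning the shorter way round; what a row does not reach only later rows make up. A row lasts 1/12 s, in which the tool goes at most 41.7 mm and 7.16 degrees, less where a joint would pass 70% of its speed; a pose out of reach is approached as far as the arm can. A call with a number of a shift or a turn outside -1 to 1 is refused whole. A call with a gripper value outside its range is refused whole. The fingers move at their own pace and stop on an object; the grip force is fixed at half the most. Time passes only in rows, so rows that repeat a pose let the fingers close. It gives the time, the measured TCP pose, the force, the opening and the grip force at its end, in the units of the state.
- r.read_state(): the state, without advancing time (a new reading comes with each control period).
- vision.get_image(name): name is "side" or "top" or "wrist"; returns (picture, depth): 420x560x3 uint8, red, green, blue; 420x560 float32, m along the optical axis (not along the pixel's ray), 0 where there is no reading.
- vision.camera_params(name): a dict with "camera_matrix" (3x3 intrinsics, pixels), "R" (3x3) and "t" (3): a world point X has camera coordinates R X + t. Camera axes: x right, y down, z forward; pixel columns grow to the right and rows downward; lengths in m; the calibration is good to about 2 mm. A picture is of the moment at which its call begins: read the wrist's pose just before it. camera_params takes no time and is no camera call; for the wrist camera it gives the pose at the moment of the call.
- r.close_job(): hands the job in; it is judged then, once.
The state is a dict: "t": time; "q": joint angles; "qd": joint speeds; "effort": joint torques, N m; "tcp_pos": TCP position; "tcp_rot": TCP orientation; "wrist_force": force on the tool from outside, world axes, zero at the start; "wrist_torque": the same for the moment, N m; "width": finger opening in m; "finger_force": force on a finger pad.
Only numpy, scipy, OpenCV 4.12 (cv2) and the standard library are available. Lean on these libraries where they do the work, as an engineer would, in place of code of your own. Each camera call takes 0.05 s, during which the arm holds its last target. There are 200 camera calls.

## Working session

There is one attempt and no reset: what is moved stays moved. The work goes in short steps, Python scripts to look and compute and a tool call to move; the robot and the scene stay as the last step left them, time stands still between calls to the robot, and variables do not carry over. Pictures are saved under pics/ and viewed, at most 10 in all, crops included, and the job is handed in when it is done.

Besides the shell and the picture viewer there is one more tool, called after "Request:" as name(argument=value, ...) on one line, values as JSON. carry_out: Moves the arm, as the interface text tells. Shift numbers are shares of 150 mm and turn numbers shares of 2 pi rad, none past 1 either way. Its arguments: {"type":"object","properties":{"steps":{"type":"array","items":{"type":"number"}}},"required":["steps"]}

```bash
mkdir -p pics; ls; python3 - <<'E'
from station import r, vision
import cv2, numpy as np
s=r.read_state(); print({k:np.round(v,3).tolist() for k,v in s.items()})
for n in("top","side"):
    im,d=vision.get_image(n); cv2.imwrite(f"pics/{n}0.png",im[:,:,::-1]); np.savez(f"{n}0.npz",im=im,d=d,**vision.camera_params(n))
    p=vision.camera_params(n); print(n,p)
E
```

```text
pics
{'t': 0.0, 'q': [1.237, 0.354, 1.634, -0.0, 1.155, -0.002], 'qd': [0.001, -0.001, -0.0, -0.0, 0.001, -0.001], 'effort': [-0.002, -59.383, -33.422, 0.07, 0.023, -0.0], 'tcp_pos': [0.203, 0.59, 0.214], 'tcp_rot': [0.165, 0.986, -0.001, -0.0], 'wrist_force': [-0.526, -0.02, -0.424], 'wrist_torque': [0.004, 0.021, 0.046], 'finger_force': 0.0, 'width': 0.092}
top {'camera_matrix': array([[491.77389711,   0.        , 284.64457067],
       [  0.        , 491.77389711, 211.8890311 ],
       [  0.        ,   0.        ,   1.        ]]), 'R': array([[-0.00599417, -0.99996584,  0.00569129],
       [-0.99703003,  0.00553939, -0.07681426],
       [ 0.07678011, -0.00613483, -0.99702918]]), 't': array([-0.03239646,  0.47145917,  1.14146732])}
side {'camera_matrix': array([[428.91851807,   0.        , 279.75728764],
       [  0.        , 428.91851807, 215.70162672],
       [  0.        ,   0.        ,   1.        ]]), 'R': array([[ 0.99936737, -0.03008646,  0.01896501],
       [-0.005404  , -0.65551777, -0.75516042],
       [ 0.035152  ,  0.75458019, -0.65526565]]), 't': array([-0.46670924,  0.03654055,  0.91134458])}
```

View pics/top0.png

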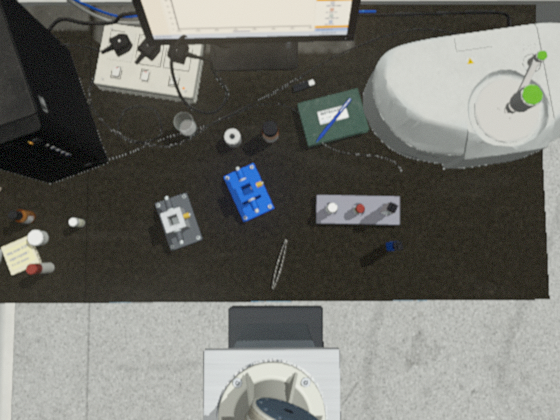

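View pics/side0.png

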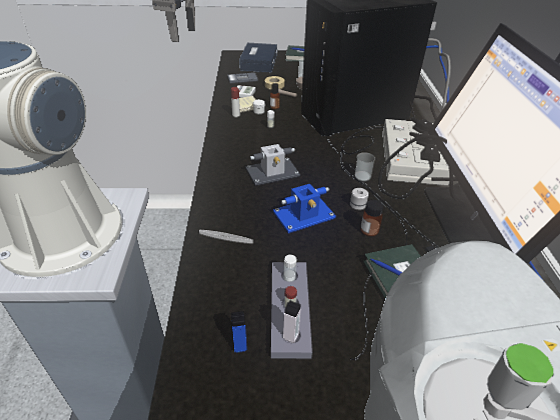

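The top view shows the stand at about (358,210), with the cell (black top) in its right pocket at (392,208) and the vials at (332,208) and (359,209). The silver holder is at (176,220). The blue holder (248,191) and the blue cell (391,246) are look-alikes.

```bash
cat > h.py <<'E'
import numpy as np, cv2
from station import r, vision
def cloud(d,p):
    K,R,t=p["camera_matrix"],p["R"],p["t"]; v,u=np.indices(d.shape)
    c=np.stack([(u-K[0,2])/K[0,0]*d,(v-K[1,2])/K[1,1]*d,d],-1)
    return (c-t)@R
E
python3 - <<'E'
from h import *
f=np.load("top0.npz"); W=cloud(f["d"],f); im=f["im"]
def sh(n,u0,u1,v0,v1,z0,z1):
    m=np.zeros(W.shape[:2],bool); m[v0:v1,u0:u1]=1; m&=(W[...,2]>z0)&(W[...,2]<z1)&(f["d"]>0)
    P=W[m]; rc=cv2.minAreaRect((P[:,:2]*1000).astype(np.float32))
    print(n,len(P),P.mean(0).round(4),np.round(rc[0],1),np.round(rc[1],1),round(rc[2],1))
sh("table",280,310,220,240,-.05,.05)
sh("stand",300,410,185,235,.012,.024)
sh("cell",380,402,195,220,.085,.11)
sh("vt",322,342,198,220,.05,.08); sh("vs",350,370,198,220,.04,.08)
sh("holder block",155,205,190,255,.06,.075)
sh("holder base",145,210,185,260,.004,.013)
cv2.imwrite("pics/crop.png",np.hstack([cv2.resize(im[180:260,140:215,::-1],None,fx=5,fy=5,interpolation=2),cv2.resize(im[180:260,360:430,::-1],None,fx=5,fy=5,interpolation=2)]))
E
```

```text
table 594 [ 4.304e-01 -5.850e-02 -3.000e-04] [430.5 -58.7] [69.6 45.7] 89.7
stand 1899 [ 0.4769 -0.2046  0.0184] [ 477.6 -207.5] [197.   66.5] 88.5
cell 90 [ 0.4753 -0.2709  0.0944] [ 475.8 -271.8] [20.2 19.7] 66.5
vt 84 [ 0.4786 -0.1415  0.0634] [ 478.8 -141.2] [20.5 21.9] 87.0
vs 72 [ 0.4768 -0.2062  0.0537] [ 477.8 -206.6] [19.3 20.3] 44.4
holder block 514 [0.4523 0.2159 0.0653] [452.  217.5] [63.6 95.6] 75.9
holder base 997 [0.45   0.2134 0.0084] [451.2 222.4] [174.4 150.2] 0.3
```

View pics/crop.png

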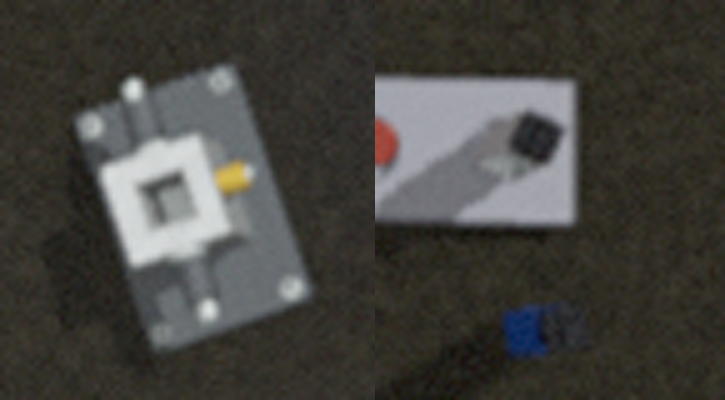

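Request:
carry_out(steps=[0.8, -1, 0.6, 0, 0, 0, 0, 0.8, -1, 0.6, 0, 0, 0, 0, 0.8, -1, 0.6, 0, 0, 0, 0, 0.8, -1, 0.6, 0, 0, 0, 0, 0.8, -1, 0.6, 0, 0, 0, 0])

```text
t: 0.52
tcp_pos: [0.322, 0.4419, 0.304]
tcp_rot: [0.165, 0.986, -0.0, -0.0]
wrist_force: [2.0, 0.7, 0.6]
width: 0.0919
finger_force: 0.0
```

Request:
carry_out(steps=[0.6, -1, 0, 0, 0, 0, 0, 0.6, -1, 0, 0, 0, 0, 0, 0.6, -1, 0, 0, 0, 0, 0, 0.6, -1, 0, 0, 0, 0, 0, 0.6, -1, 0, 0, 0, 0, 0])

```text
t: 0.93
tcp_pos: [0.4134, 0.289, 0.3035]
tcp_rot: [0.166, 0.986, -0.001, 0.001]
wrist_force: [0.3, -0.3, 0.6]
width: 0.092
finger_force: 0.0
```

```bash
python3 - <<'E'
from h import *
p=vision.camera_params("wrist"); s=r.read_state(); print(s["t"],s["tcp_pos"],s["tcp_rot"]); print(p["camera_matrix"][0]); C=-p["R"].T@p["t"]; print(C, p["R"])
P=p["R"]@np.array([.452,.217,.066])+p["t"]; print((p["camera_matrix"]@P)/P[2])
E
```

```text
0.9333 [0.4133942  0.28903054 0.30346547] [ 1.66499717e-01  9.86040919e-01 -9.27224030e-04  5.39112320e-04]
[305.63444312   0.         276.95196338]
[0.34886603 0.31289405 0.47233636] [[ 0.32765202  0.94479659 -0.00188677]
 [ 0.91483144 -0.31675998  0.2504926 ]
 [ 0.2360669  -0.08380048 -0.96811668]]
[236.72244745 223.11495427   1.        ]
```

```bash
python3 - <<'E'
from h import *
p=vision.camera_params("wrist"); im,d=vision.get_image("wrist"); np.savez("w1.npz",im=im,d=d,**p)
W=cloud(d,p)
cv2.imwrite("pics/w1.png",cv2.resize(im[140:310,150:330,::-1],None,fx=3.3,fy=3.3,interpolation=2))
g=(abs(W[...,0]-.452)<.1)&(abs(W[...,1]-.217)<.1)&(d>0)
def rect(m,n):
    P=W[m]; rc=cv2.minAreaRect((P[:,:2]*1000).astype(np.float32)); print(n,len(P),P.mean(0).round(4),np.round(rc[0],1),np.round(rc[1],1),round(rc[2],1))
m=g&(W[...,2]>.0635)&(W[...,2]<.07)&(abs(W[...,0]-.452)<.035)&(abs(W[...,1]-.217)<.035)
rect(m,"blocktop")
rect(g&(W[...,2]>.005)&(W[...,2]<.011),"base")
rect(g&(W[...,2]>.05)&(W[...,2]<.07),"barrels")
# rectified top at z=.066, 0.25mm... via homography: 0.5mm/px
K,R,t=p["camera_matrix"],p["R"],p["t"]
def plane(z,x0,y0,s,n):
    ij=np.indices((n,n)).astype(np.float32); X=x0+s*(n/2-ij[0]); Y=y0+s*(n/2-ij[1])
    c=np.stack([X,Y,np.full_like(X,z)],-1)@R.T+t; q=c@K.T; return cv2.remap(im,(q[...,0]/q[...,2]).astype(np.float32),(q[...,1]/q[...,2]).astype(np.float32),cv2.INTER_CUBIC)
b=plane(.066,.452,.217,.0003,400); cv2.imwrite("pics/w1r.png",b[:,:,::-1])
E
```

```text
blocktop 843 [0.4526 0.2197 0.0653] [451.4 219.1] [73.  46.5] 19.9
base 1957 [0.4432 0.227  0.0075] [453.2 219.6] [119.8  79.9] 19.2
barrels 1517 [0.4521 0.2189 0.0629] [453.1 220.1] [67.4 97.1] 75.1
```

View pics/w1r.png

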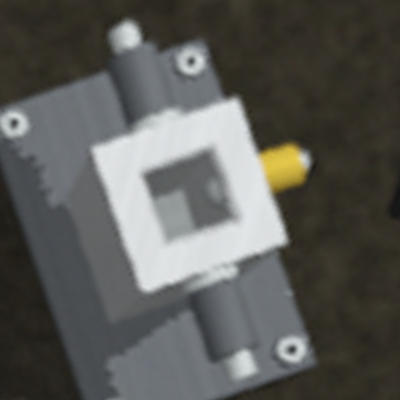

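Rectified at the mouth plane, the block corners are at (93,150), (240,98), (287,243) and (147,291). That puts the holder at about (0.4533, 0.2195) with a yaw of about 19.2°; the plunger is on its -y side, to the right in the picture. Next I go to the cell.

Request:
carry_out(steps=[0.1, -1, 0, 0, 0, 0, 0, 0.1, -1, 0, 0, 0, 0, 0, 0.1, -1, 0, 0, 0, 0, 0, 0.1, -1, 0, 0, 0, 0, 0])

```text
t: 1.32
tcp_pos: [0.4258, 0.1418, 0.3034]
tcp_rot: [0.165, 0.986, -0.0, -0.0]
wrist_force: [1.2, 0.5, -0.4]
width: 0.0918
finger_force: 0.0
```

Request:
carry_out(steps=[0.1, -1, 0, 0, 0, 0, 0, 0.1, -1, 0, 0, 0, 0, 0, 0.1, -1, 0, 0, 0, 0, 0, 0.1, -1, 0, 0, 0, 0, 0])

```text
t: 1.65
tcp_pos: [0.4413, -0.0084, 0.3036]
tcp_rot: [0.165, 0.986, -0.0, 0.0]
wrist_force: [0.3, -0.3, 0.0]
width: 0.0916
finger_force: 0.0
```

Request:
carry_out(steps=[0.1, -1, 0, 0, 0, 0, 0, 0.1, -1, 0, 0, 0, 0, 0, 0.1, -1, 0, 0, 0, 0, 0, 0.1, -1, 0, 0, 0, 0, 0])

```text
t: 1.98
tcp_pos: [0.4568, -0.1587, 0.3035]
tcp_rot: [0.165, 0.986, -0.0, 0.0]
wrist_force: [0.5, 0.5, -0.5]
width: 0.0917
finger_force: 0.0
```

Request:
carry_out(steps=[0.1, -0.7, -0.4, 0, 0, 0, 0, 0.1, -0.7, -0.4, 0, 0, 0, 0, 0.1, -0.7, -0.4, 0, 0, 0, 0, 0.1, -0.7, -0.4, 0, 0, 0, 0, 0.1, -0.7, -0.4, 0, 0, 0, 0])

```text
t: 2.4
tcp_pos: [0.4712, -0.2614, 0.2418]
tcp_rot: [0.166, 0.986, 0.001, -0.001]
wrist_force: [-0.8, 0.8, 0.3]
width: 0.0923
finger_force: 0.0
```

```bash
cat >> h.py <<'E'
def snap(tag):
    p=vision.camera_params("wrist"); im,d=vision.get_image("wrist"); np.savez(tag+".npz",im=im,d=d,**p); return im,d,p
def plane(im,p,z,x0,y0,s,n):
    K,R,t=p["camera_matrix"],p["R"],p["t"]
    ij=np.indices((n,n)).astype(np.float32); X=x0+s*(n/2-ij[0]); Y=y0+s*(n/2-ij[1])
    q=(np.stack([X,Y,np.full_like(X,z)],-1)@R.T+t)@K.T; return cv2.remap(im,(q[...,0]/q[...,2]).astype(np.float32),(q[...,1]/q[...,2]).astype(np.float32),cv2.INTER_CUBIC)
def rect(W,m,n):
    P=W[m]; rc=cv2.minAreaRect((P[:,:2]*1000).astype(np.float32)); print(n,len(P),P.mean(0).round(4),np.round(rc[0],1),np.round(rc[1],1),round(rc[2],1))
E
python3 - <<'E'
from h import *
s=r.read_state(); print(s["t"],s["tcp_pos"],s["tcp_rot"])
im,d,p=snap("w2"); W=cloud(d,p)
g=(abs(W[...,0]-.476)<.04)&(abs(W[...,1]+.272)<.04)&(d>0)
rect(W,g&(W[...,2]>.09)&(W[...,2]<.105),"top"); rect(W,g&(W[...,2]>.0962)&(W[...,2]<.105),"ridge")
b=plane(im,p,.095,.476,-.272,.0002,400); a=cv2.resize(im[:,:,::-1],(533,400)); b=b[:,:,::-1]
cv2.imwrite("pics/w2.png",np.hstack([a[:,130:],b])[:, :800])
E
```

```text
2.4 [ 0.47122298 -0.26137326  0.24184167] [ 1.66089134e-01  9.86109303e-01  7.93817513e-04 -1.48749554e-03]
top 341 [ 0.476  -0.2704  0.0942] [ 476.2 -270.6] [19.8 19.8] 62.5
ridge 82 [ 0.4763 -0.2706  0.0974] [ 476.3 -270.5] [ 4.8 19.8] 63.1
```

View pics/w2.png

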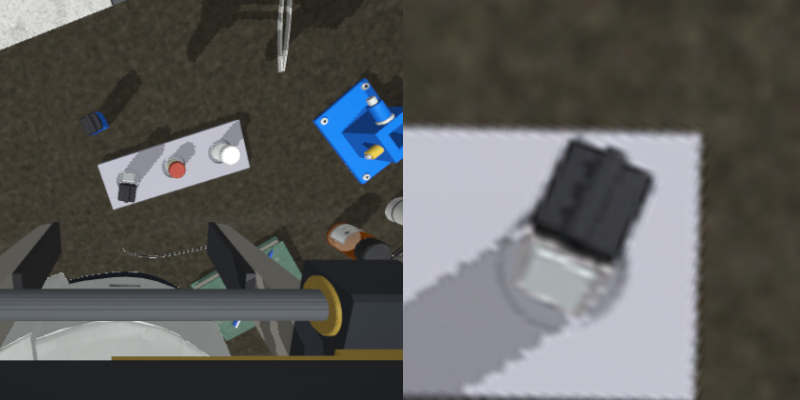

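The wrist view shows the cell's black top with the ridge running up and to the right, from (570,250) to (610,155). Cell x is therefore at about -27° yaw and its centre at (0.4763, -0.2706). I turn the tool -7.8° and come down above it.

Request:
carry_out(steps=[0.015, -0.044, -0.6, 0, 0, -0.0217, 0, 0.015, -0.044, -0.6, 0, 0, -0.0217, 0, 0.015, -0.044, -0.6, 0, 0, -0.0217, 0, 0.015, -0.044, -0.6, 0, 0, -0.0217, 0, 0.015, -0.044, -0.6, 0, 0, -0.0217, 0, 0.015, -0.044, -0.6, 0, 0, -0.0217, 0])

```text
t: 2.95
tcp_pos: [0.4753, -0.268, 0.1561]
tcp_rot: [0.231, 0.973, -0.0, 0.002]
wrist_force: [0.2, -0.2, 0.4]
width: 0.0922
finger_force: 0.0
```

```bash
python3 - <<'E'
from h import *
s=r.read_state(); print(s["t"],s["tcp_pos"],s["tcp_rot"]); q=s["tcp_rot"]; print("tool y deg",2*np.degrees(np.arctan2(q[1],q[0]))-90)
im,d,p=snap("w3"); W=cloud(d,p)
g=(abs(W[...,0]-.476)<.04)&(abs(W[...,1]+.272)<.04)&(d>0)
rect(W,g&(W[...,2]>.09)&(W[...,2]<.105),"top"); rect(W,g&(W[...,2]>.0962)&(W[...,2]<.105),"ridge")
E
```

```text
2.95 [ 0.47528987 -0.2680488   0.15613407] [ 2.31198936e-01  9.72905018e-01 -4.13005650e-04  1.64542367e-03]
tool y deg 63.26462398557055
top 607 [ 0.4758 -0.2703  0.0942] [ 476.2 -270.6] [19.3 19.6] 62.7
ridge 142 [ 0.4763 -0.2702  0.0975] [ 476.4 -270.2] [ 3.9 19.6] 63.1
```

Request:
carry_out(steps=[0, 0, -0.2, 0, 0, 0, 0, 0, 0, -0.42, 0, 0, 0, 0, 0, 0, -0.42, 0, 0, 0, 0, 0, 0, -0.42, 0, 0, 0, 0, 0, 0, -0.42, 0, 0, 0, 0])

```text
t: 3.42
tcp_pos: [0.4748, -0.2685, 0.0926]
tcp_rot: [0.232, 0.973, -0.0, 0.001]
wrist_force: [-0.2, -1.0, -0.1]
width: 0.0918
finger_force: 0.0
```

Request:
carry_out(steps=[0.009, -0.013, 0, 0, 0, 0, 0, 0.009, -0.013, 0, 0, 0, 0, 0.4, 0.009, -0.013, 0, 0, 0, 0, 0.7, 0.009, -0.013, 0, 0, 0, 0, 1, 0.009, -0.013, 0, 0, 0, 0, 1, 0.009, -0.013, 0, 0, 0, 0, 1, 0.009, -0.013, 0, 0, 0, 0, 1, 0.009, -0.013, 0, 0, 0, 0, 1, 0.009, -0.013, 0, 0, 0, 0, 1, 0.009, -0.013, 0, 0, 0, 0, 1, 0.009, -0.013, 0, 0, 0, 0, 1, 0.009, -0.013, 0, 0, 0, 0, 1])

```text
t: 4.42
tcp_pos: [0.475, -0.2699, 0.0905]
tcp_rot: [0.232, 0.973, -0.0, -0.0]
wrist_force: [0.6, 0.6, -0.3]
width: 0.0206
finger_force: 0.0
```

Request:
carry_out(steps=[0, 0, 0, 0, 0, 0, 1, 0, 0, 0, 0, 0, 0, 1, 0, 0, 0, 0, 0, 0, 1, 0, 0, 0, 0, 0, 0, 1])

```text
t: 4.75
tcp_pos: [0.475, -0.27, 0.0906]
tcp_rot: [0.232, 0.973, -0.0, 0.0]
wrist_force: [-0.3, -0.2, 0.3]
width: 0.0194
finger_force: 30.0
```

Request:
carry_out(steps=[0, 0, 0.1, 0, 0, 0, 1, 0, 0, 0.3, 0, 0, 0, 1, 0, 0, 0.5, 0, 0, 0, 1, 0, 0, 0.7, 0, 0, 0, 1, 0, 0, 0.85, 0, 0, 0, 1, 0, 0, 0.95, 0, 0, 0, 1, 0, 0, 1, 0, 0, 0, 1, 0, 0, 1, 0, 0, 0, 1, 0, 0, 1, 0, 0, 0, 1])

```text
t: 5.5
tcp_pos: [0.4748, -0.2698, 0.24]
tcp_rot: [0.232, 0.973, 0.0, -0.0]
wrist_force: [0.1, 0.3, -0.7]
width: 0.0189
finger_force: 30.0
```

Request:
carry_out(steps=[-0.01, 0.2, 0, 0, 0, 0.015, 1, -0.02, 0.4, 0, 0, 0, 0.03, 1, -0.03, 0.6, 0, 0, 0, 0.045, 1, -0.04, 0.8, 0, 0, 0, 0.06, 1, -0.05, 1, 0, 0, 0, 0.07, 1])

```text
t: 5.92
tcp_pos: [0.4663, -0.1185, 0.2388]
tcp_rot: [0.012, 1.0, 0.0, -0.001]
wrist_force: [-0.2, 0.8, 0.1]
width: 0.0193
finger_force: 30.0
```

Request:
carry_out(steps=[-0.01, 0.2, 0, 0, 0, 0.015, 1, -0.02, 0.4, 0, 0, 0, 0.03, 1, -0.03, 0.6, 0, 0, 0, 0.045, 1, -0.04, 0.8, 0, 0, 0, 0.058, 1, -0.05, 1, 0, 0, 0, 0.058, 1])

```text
t: 6.33
tcp_pos: [0.4588, 0.0314, 0.239]
tcp_rot: [-0.17, 0.985, 0.0, -0.001]
wrist_force: [-0.4, 0.7, -0.7]
width: 0.019
finger_force: 30.0
```

Request:
carry_out(steps=[-0.01, 0.2, 0, 0, 0, 0, 1, -0.02, 0.4, 0, 0, 0, 0, 1, -0.03, 0.6, 0, 0, 0, 0, 1, -0.04, 0.8, 0, 0, 0, 0, 1, -0.05, 1, 0, 0, 0, 0, 1, -0.05, 1, 0, 0, 0, 0, 1, -0.05, 1, 0, 0, 0, 0, 1])

```text
t: 6.92
tcp_pos: [0.4515, 0.1808, 0.2389]
tcp_rot: [-0.169, 0.986, -0.0, -0.001]
wrist_force: [-0.0, -0.5, -1.7]
width: 0.0191
finger_force: 30.0
```

```bash
python3 - <<'E'
from h import *
s=r.read_state(); print(s["t"],s["tcp_pos"],s["wrist_force"],s["width"]); q=s["tcp_rot"]; print("tool y deg",2*np.degrees(np.arctan2(q[1],q[0]))-90)
im,d,p=snap("w4")
si,sd=vision.get_image("side"); np.savez("s4.npz",im=si,d=sd,**vision.camera_params("side"))
cv2.imwrite("pics/w4.png",np.hstack([cv2.resize(im[:,:,::-1],(400,300)),cv2.resize(si[40:220,200:400,::-1],(333,300))]))
E
```

```text
6.9167 [0.45153124 0.18084181 0.23892931] [-0.00759799 -0.48952515 -1.73808848] 0.019063485017828005
tool y deg 109.42314437276397
```

View pics/w4.png

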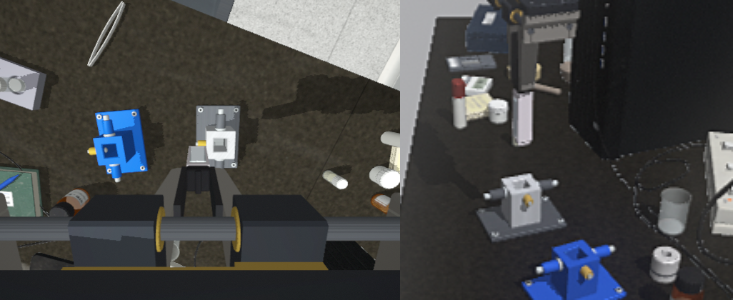

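```bash
python3 - <<'E'
from h import *
from scipy.spatial.transform import Rotation as Ro
s=r.read_state(); T=Ro.from_quat(s["tcp_rot"])
for n in("w4","s4"):
    f=np.load(n+".npz"); W=cloud(f["d"],f); L=T.inv().apply((W-s["tcp_pos"]).reshape(-1,3))*1000
    m=(abs(L[:,0])<25)&(abs(L[:,1])<25)&(L[:,2]>28)&(L[:,2]<90)
    for z in range(28,88,10):
        Q=L[m&(L[:,2]>=z)&(L[:,2]<z+10)]
        if len(Q)>5: print(n,z,len(Q),"x",np.percentile(Q[:,0],[2,50,98]).round(1),"y",np.percentile(Q[:,1],[2,50,98]).round(1))
    print(np.percentile(L[m][:,2],[99,100]) if m.any() else 0)
f=np.load("w4.npz"); W=cloud(f["d"],f);d=f["d"]
g=(abs(W[...,0]-.4533)<.12)&(abs(W[...,1]-.2195)<.12)&(d>0)
rect(W,g&(W[...,2]>.004)&(W[...,2]<.011),"base")
E
```

```text
w4 28 121 x [6.8 7.2 7.7] y [-8.5  0.9 10.5]
w4 38 107 x [6.7 7.3 7.8] y [-8.4  0.9 10.1]
w4 48 97 x [6.7 7.3 7.6] y [-8.8  0.9 10. ]
w4 58 79 x [6.8 7.3 7.7] y [-8.5  0.1 10.2]
w4 68 72 x [6.9 7.4 7.8] y [-8.8  0.8  9.8]
[76.20733591 76.39041298]
s4 28 48 x [-10.7   1.3   8.3] y [-10.3  -8.    7. ]
s4 38 48 x [-11.2   0.4   8.1] y [-11.2  -8.    5.6]
s4 48 43 x [-11.3   0.5   7.8] y [-11.   -8.1   5.9]
s4 58 46 x [-10.9   1.6   8.2] y [-11.2  -8.4   6.2]
s4 68 41 x [-11.1   0.3   7.8] y [-11.1  -8.5   5.4]
s4 78 9 x [-9.5  0.1  5.3] y [-7.9 -7.4 -3.6]
[80.55224366 80.99955359]
base 2467 [0.4403 0.2075 0.0074] [473.7 168. ] [121.9 194.6] 22.0
```

```bash
python3 - <<'E'
from h import *
for n in("w4","s4","w1","top0"):
    f=np.load(n+".npz"); W=cloud(f["d"],f);d=f["d"]
    c,s=np.cos(np.radians(19.2)),np.sin(np.radians(19.2)); D=(W-[.4533,.2195,0])*1000
    X=D[...,0]*c+D[...,1]*s; Y=-D[...,0]*s+D[...,1]*c; z=W[...,2]
    p=lambda a:np.percentile(a,[1,3,50,97,99]).round(1)
    m=(d>0)&(z>.0635)&(z<.0685)&(abs(X)<32)&(abs(Y)<32)
    mx=m&(abs(Y)>13); my=m&(abs(X)<20)
    print(n,m.sum(),"blk X",p(X[mx]),"Y",p(Y[my]))
    m=(d>0)&(z>.004)&(z<.0115)&(abs(X)<70)&(abs(Y)<50)
    print("   base X",p(X[m]),"Y",p(Y[m]))
E
```

```text
w4 1204 blk X [-22.7 -21.8  -1.8  21.   22.1] Y [-22.2 -21.8   0.5  22.   22.5]
   base X [-59.6 -58.5 -31.4  54.3  57.3] Y [-39.9 -38.6  -2.6  38.4  39.2]
s4 188 blk X [-22.3 -20.3   1.5  21.8  22.7] Y [-24.5 -22.7   1.4  23.6  24.4]
   base X [-59.6 -58.7 -18.6  57.1  58.9] Y [-40.7 -39.9 -16.   34.4  37.9]
w1 829 blk X [-22.7 -21.8  -0.7  21.5  22.4] Y [-22.3 -21.8   0.4  22.4  23. ]
   base X [-59.4 -58.2 -22.9  56.7  58.6] Y [-38.6 -37.   17.6  39.1  39.8]
top0 304 blk X [-24.2 -23.1  -0.6  20.1  21.2] Y [-30.  -23.9  -0.4  21.3  22. ]
   base X [-61.2 -59.9 -15.6  56.6  58. ] Y [-40.8 -40.3 -13.3  37.6  38.6]
```

The cell hangs vertical in the gripper at tool x of about -2 mm, and the holder estimate holds across views. I move over the well with the underside about 10 mm above the mouth.

Request:
carry_out(steps=[0, 0.12, 0, 0, 0, 0, 1, -0.003, 0.253, 0, 0, 0, 0, 1, -0.003, 0.253, -0.15, 0, 0, 0, 1, -0.003, 0.253, -0.3, 0, 0, 0, 1, -0.003, 0.253, -0.42, 0, 0, 0, 1, -0.003, 0.253, -0.53, 0, 0, 0, 1, -0.003, 0.253, -0.53, 0, 0, 0, 1, -0.003, 0.253, -0.53, 0, 0, 0, 1, -0.003, 0.253, -0.53, 0, 0, 0, 1])

```text
t: 7.77
tcp_pos: [0.4527, 0.2174, 0.1618]
tcp_rot: [-0.167, 0.986, 0.0, 0.0]
wrist_force: [0.1, 0.2, -0.3]
width: 0.0191
finger_force: 30.0
```

```bash
python3 - <<'E'
from h import *
from scipy.spatial.transform import Rotation as Ro
s=r.read_state(); T=Ro.from_quat(s["tcp_rot"]); print(s["t"],s["tcp_pos"],s["wrist_force"])
im,d,p=snap("w5"); si,sd=vision.get_image("side"); np.savez("s5.npz",im=si,d=sd,**vision.camera_params("side"))
c,sn=np.cos(np.radians(19.2)),np.sin(np.radians(19.2))
for n in("w5","s5"):
    f=np.load(n+".npz"); W=cloud(f["d"],f);d=f["d"]
    D=(W-[.4533,.2195,0])*1000; X=D[...,0]*c+D[...,1]*sn; Y=-D[...,0]*sn+D[...,1]*c; z=W[...,2]
    pc=lambda a:np.percentile(a,[2,20,50,80,98]).round(1)
    for z0,z1 in((.084,.095),(.095,.11),(.11,.125)):
        m=(d>0)&(z>z0)&(z<z1)&(abs(X)<20)&(abs(Y)<20); print(n,z0,m.sum(),pc(X[m]),pc(Y[m]),z[m].min())
cv2.imwrite("pics/w5.png",np.hstack([cv2.resize(im[130:270,200:360,::-1],(400,350)),cv2.resize(si[100:220,220:340,::-1],(350,350))]))
E
```

```text
7.7667 [0.45265575 0.21744468 0.16175881] [ 0.05071951  0.18310786 -0.33701553]
w5 0.084 78 [-9.1 -8.9 -8.7 -8.5 -8.3] [-12.1  -8.2  -2.4   3.3   6.5] 0.08524399624698176
w5 0.095 124 [-9.1 -8.9 -8.7 -8.5 -8.2] [-11.9  -8.6  -2.8   3.1   6.8] 0.09507373707550572
w5 0.11 161 [-9.  -8.9 -8.7 -8.5 -8.3] [-11.7  -8.2  -2.3   3.5   7.1] 0.11000151616900365
s5 0.084 39 [-8.5 -7.5 -2.   5.8 11. ] [-13.2 -11.7 -10.1  -6.2   6.9] 0.08409550936899805
s5 0.095 56 [-9.  -7.9 -1.3  6.3 11.5] [-13.8 -11.7  -9.9  -8.4   7.1] 0.09515354526274585
s5 0.11 63 [-8.6 -8.  -1.3  6.5 10.9] [-14.1 -11.3 -10.1  -5.4   5.9] 0.11014239317508603
```

View pics/w5.png

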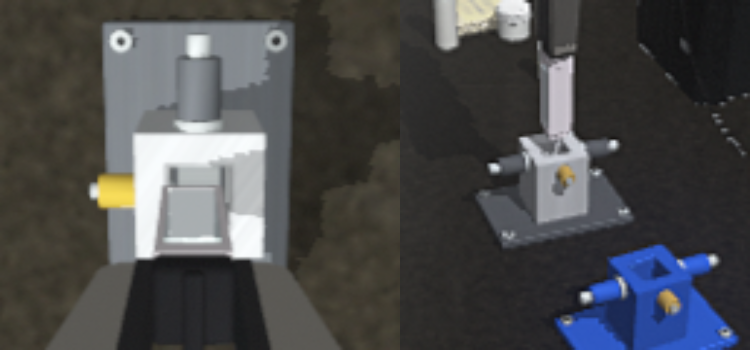

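The wrist view shows the cell slightly to the plunger side (left) of the well. Both cameras put it at (+1.3, -2.3) mm in the holder frame. I correct that, then descend slowly.

Request:
carry_out(steps=[-0.015, 0.015, 0, 0, 0, 0, 1, -0.015, 0.015, 0, 0, 0, 0, 1, -0.015, 0.015, -0.03, 0, 0, 0, 1, -0.015, 0.015, -0.06, 0, 0, 0, 1, -0.015, 0.015, -0.06, 0, 0, 0, 1, -0.015, 0.015, -0.06, 0, 0, 0, 1])

```text
t: 8.37
tcp_pos: [0.4495, 0.2201, 0.1516]
tcp_rot: [-0.167, 0.986, -0.0, -0.0]
wrist_force: [0.5, -0.3, -1.3]
width: 0.0192
finger_force: 30.0
```

```bash
python3 - <<'E'
from h import *
s=r.read_state(); print(s["t"],s["tcp_pos"],s["wrist_force"])
im,d,p=snap("w6"); si,sd=vision.get_image("side"); np.savez("s6.npz",im=si,d=sd,**vision.camera_params("side"))
c,sn=np.cos(np.radians(19.2)),np.sin(np.radians(19.2))
for n in("w6","s6"):
    f=np.load(n+".npz"); W=cloud(f["d"],f);d=f["d"]
    D=(W-[.4533,.2195,0])*1000; X=D[...,0]*c+D[...,1]*sn; Y=-D[...,0]*sn+D[...,1]*c; z=W[...,2]
    pc=lambda a:np.percentile(a,[2,20,50,80,98]).round(1)
    m=(d>0)&(z>.08)&(z<.11)&(abs(X)<20)&(abs(Y)<20); print(n,m.sum(),pc(X[m]),pc(Y[m]),z[m].min())
E
```

```text
8.3667 [0.44950683 0.22011598 0.15161543] [ 0.49562159 -0.31775648 -1.34988226]
w6 263 [-11.3 -11.1 -10.9 -10.7 -10.5] [-8.3 -4.8  1.2  7.1 10.6] 0.08012166178752708
s6 107 [-11.2 -10.2  -4.3   3.8   7.6] [-10.3  -8.3  -6.8  -4.    8.4] 0.08013187786186095
```

Request:
carry_out(steps=[0.005, -0.001, 0, 0, 0, 0, 1, 0.005, -0.001, -0.01, 0, 0, 0, 1, 0.005, -0.001, -0.02, 0, 0, 0, 1, 0.005, -0.001, -0.03, 0, 0, 0, 1, 0.005, -0.001, -0.04, 0, 0, 0, 1, 0.005, -0.001, -0.04, 0, 0, 0, 1])

```text
t: 8.97
tcp_pos: [0.4504, 0.22, 0.1457]
tcp_rot: [-0.167, 0.986, -0.0, -0.0]
wrist_force: [0.0, -0.9, -0.8]
width: 0.0195
finger_force: 30.0
```

```bash
python3 - <<'E'
from h import *
c,sn=np.cos(np.radians(19.2)),np.sin(np.radians(19.2))
for n in("w1","w4","top0","s4"):
    f=np.load(n+".npz"); W=cloud(f["d"],f);d=f["d"]
    D=(W-[.4533,.2195,0])*1000; X=D[...,0]*c+D[...,1]*sn; Y=-D[...,0]*sn+D[...,1]*c; z=W[...,2]
    m=(d>0)&(z<.062)&(abs(X)<10)&(abs(Y)<10); print(n,m.sum(),np.percentile(z[m],[0,5,20,50,80]).round(4) if m.any() else 0)
    m&=z<np.percentile(z[m],5)+.004; print("   ",m.sum(),X[m].mean(),Y[m].mean(),z[m].mean())
E
```

```text
w1 75 [0.0286 0.0293 0.03   0.0309 0.0318]
    65 1.058149322427292 -3.28099829843416 0.030675746542201583
w4 116 [0.0284 0.0292 0.0299 0.0306 0.0314]
    108 2.1968450139800533 0.24537829371716308 0.030559510023130287
top0 66 [0.017  0.0251 0.0304 0.0324 0.0423]
    9 3.013350468243081 5.896185718344713 0.025216773502513723
s4 0 0Traceback (most recent call last):
  File "<stdin>", line 7, in <module>
    return _quantile_unchecked(
        a, q, axis, out, overwrite_input, method, keepdims, weights)
    return _ureduce(a,
                    func=_quantile_ureduce_func,
    ...<5 lines>...
                    overwrite_input=overwrite_input,
                    method=method)
    r = func(a, **kwargs)
    result = _quantile(arr,
                       quantiles=q,
    ...<2 lines>...
                       out=out,
                       weights=wgt)
    slices_having_nans = np.isnan(arr[-1, ...])
                                  ~~~^^^^^^^^^
IndexError: index -1 is out of bounds for axis 0 with size 0
```

The wrist depth shows a floor in the well at z of about 0.031. I treat that as a hint only and go down by feel.

Request:
carry_out(steps=[0, 0, -0.007, 0, 0, 0, 1, 0, 0, -0.014, 0, 0, 0, 1, 0, 0, -0.02, 0, 0, 0, 1, 0, 0, -0.027, 0, 0, 0, 1, 0, 0, -0.027, 0, 0, 0, 1])

```text
t: 9.38
tcp_pos: [0.4505, 0.2201, 0.1418]
tcp_rot: [-0.167, 0.986, -0.0, -0.0]
wrist_force: [0.5, 0.1, -0.9]
width: 0.0193
finger_force: 30.0
```

Request:
carry_out(steps=[0, 0, -0.007, 0, 0, 0, 1, 0, 0, -0.014, 0, 0, 0, 1, 0, 0, -0.02, 0, 0, 0, 1, 0, 0, -0.027, 0, 0, 0, 1, 0, 0, -0.027, 0, 0, 0, 1])

```text
t: 9.8
tcp_pos: [0.4505, 0.22, 0.1378]
tcp_rot: [-0.167, 0.986, -0.0, -0.0]
wrist_force: [-0.3, -0.5, -0.4]
width: 0.0192
finger_force: 30.0
```

Request:
carry_out(steps=[0, 0, -0.007, 0, 0, 0, 1, 0, 0, -0.014, 0, 0, 0, 1, 0, 0, -0.02, 0, 0, 0, 1, 0, 0, -0.02, 0, 0, 0, 1])

```text
t: 10.13
tcp_pos: [0.4506, 0.2202, 0.1349]
tcp_rot: [-0.167, 0.986, 0.0, 0.0]
wrist_force: [-0.6, 1.4, -1.2]
width: 0.0195
finger_force: 30.0
```

Request:
carry_out(steps=[0, 0, -0.007, 0, 0, 0, 1, 0, 0, -0.014, 0, 0, 0, 1, 0, 0, -0.02, 0, 0, 0, 1, 0, 0, -0.02, 0, 0, 0, 1])

```text
t: 10.47
tcp_pos: [0.4505, 0.2201, 0.1318]
tcp_rot: [-0.167, 0.986, -0.0, -0.0]
wrist_force: [-0.5, 1.9, -1.2]
width: 0.0192
finger_force: 30.0
```

Request:
carry_out(steps=[0, 0, -0.006, 0, 0, 0, 1, 0, 0, -0.012, 0, 0, 0, 1, 0, 0, -0.012, 0, 0, 0, 1, 0, 0, -0.012, 0, 0, 0, 1])

```text
t: 10.8
tcp_pos: [0.4505, 0.2201, 0.13]
tcp_rot: [-0.167, 0.986, -0.0, -0.0]
wrist_force: [-0.3, 0.9, -1.1]
width: 0.0192
finger_force: 30.0
```

Request:
carry_out(steps=[0, 0, -0.005, 0, 0, 0, 1, 0, 0, -0.01, 0, 0, 0, 1, 0, 0, -0.01, 0, 0, 0, 1, 0, 0, -0.01, 0, 0, 0, 1])

```text
t: 11.13
tcp_pos: [0.4505, 0.2201, 0.1286]
tcp_rot: [-0.167, 0.986, -0.0, -0.0]
wrist_force: [1.2, 1.7, -1.0]
width: 0.0194
finger_force: 30.0
```

Request:
carry_out(steps=[0, 0, -0.005, 0, 0, 0, 1, 0, 0, -0.01, 0, 0, 0, 1, 0, 0, -0.01, 0, 0, 0, 1, 0, 0, -0.01, 0, 0, 0, 1])

```text
t: 11.47
tcp_pos: [0.4505, 0.22, 0.127]
tcp_rot: [-0.167, 0.986, -0.0, -0.0]
wrist_force: [-0.1, 1.3, -0.8]
width: 0.0194
finger_force: 30.0
```

Request:
carry_out(steps=[0, 0, -0.005, 0, 0, 0, 1, 0, 0, -0.01, 0, 0, 0, 1, 0, 0, -0.01, 0, 0, 0, 1, 0, 0, -0.01, 0, 0, 0, 1])

```text
t: 11.8
tcp_pos: [0.4505, 0.2201, 0.1255]
tcp_rot: [-0.167, 0.986, -0.0, -0.0]
wrist_force: [-0.1, 1.6, 0.4]
width: 0.0191
finger_force: 30.0
```

Request:
carry_out(steps=[0, 0, -0.005, 0, 0, 0, 1, 0, 0, -0.01, 0, 0, 0, 1, 0, 0, -0.01, 0, 0, 0, 1, 0, 0, -0.01, 0, 0, 0, 1])

```text
t: 12.13
tcp_pos: [0.4505, 0.22, 0.124]
tcp_rot: [-0.167, 0.986, -0.0, -0.0]
wrist_force: [0.0, 2.2, -0.6]
width: 0.0192
finger_force: 30.0
```

Request:
carry_out(steps=[0, 0, -0.005, 0, 0, 0, 1, 0, 0, -0.01, 0, 0, 0, 1, 0, 0, -0.01, 0, 0, 0, 1, 0, 0, -0.01, 0, 0, 0, 1])

```text
t: 12.47
tcp_pos: [0.4505, 0.22, 0.1225]
tcp_rot: [-0.167, 0.986, -0.0, -0.0]
wrist_force: [-0.2, 1.7, -1.2]
width: 0.0189
finger_force: 30.0
```

Request:
carry_out(steps=[0, 0, -0.005, 0, 0, 0, 1, 0, 0, -0.01, 0, 0, 0, 1, 0, 0, -0.01, 0, 0, 0, 1, 0, 0, -0.01, 0, 0, 0, 1])

```text
t: 12.8
tcp_pos: [0.4505, 0.2201, 0.121]
tcp_rot: [-0.167, 0.986, -0.0, -0.0]
wrist_force: [0.3, 0.5, -1.1]
width: 0.0188
finger_force: 30.0
```

Request:
carry_out(steps=[0, 0, -0.005, 0, 0, 0, 1, 0, 0, -0.01, 0, 0, 0, 1, 0, 0, -0.01, 0, 0, 0, 1, 0, 0, -0.01, 0, 0, 0, 1])

```text
t: 13.13
tcp_pos: [0.4505, 0.2201, 0.1195]
tcp_rot: [-0.167, 0.986, -0.0, -0.0]
wrist_force: [-0.2, 1.4, -0.9]
width: 0.0192
finger_force: 30.0
```

Request:
carry_out(steps=[0, 0, -0.005, 0, 0, 0, 1, 0, 0, -0.01, 0, 0, 0, 1, 0, 0, -0.01, 0, 0, 0, 1, 0, 0, -0.01, 0, 0, 0, 1])

```text
t: 13.47
tcp_pos: [0.4505, 0.22, 0.118]
tcp_rot: [-0.167, 0.986, -0.0, -0.0]
wrist_force: [0.2, 1.7, -0.6]
width: 0.0189
finger_force: 30.0
```

Request:
carry_out(steps=[0, 0, -0.005, 0, 0, 0, 1, 0, 0, -0.01, 0, 0, 0, 1, 0, 0, -0.01, 0, 0, 0, 1, 0, 0, -0.01, 0, 0, 0, 1])

```text
t: 13.8
tcp_pos: [0.4505, 0.2201, 0.1165]
tcp_rot: [-0.167, 0.986, -0.0, -0.0]
wrist_force: [0.2, 0.5, -0.1]
width: 0.0192
finger_force: 30.0
```

Request:
carry_out(steps=[0, 0, -0.005, 0, 0, 0, 1, 0, 0, -0.01, 0, 0, 0, 1, 0, 0, -0.01, 0, 0, 0, 1, 0, 0, -0.01, 0, 0, 0, 1])

```text
t: 14.13
tcp_pos: [0.4505, 0.2201, 0.1151]
tcp_rot: [-0.167, 0.986, -0.0, -0.0]
wrist_force: [0.5, 1.6, -0.8]
width: 0.0189
finger_force: 30.0
```

Request:
carry_out(steps=[0, 0, -0.004, 0, 0, 0, 1, 0, 0, -0.007, 0, 0, 0, 1, 0, 0, -0.007, 0, 0, 0, 1, 0, 0, -0.007, 0, 0, 0, 1])

```text
t: 14.47
tcp_pos: [0.4505, 0.2201, 0.1141]
tcp_rot: [-0.167, 0.986, -0.0, -0.0]
wrist_force: [-0.3, 1.5, -0.7]
width: 0.0191
finger_force: 30.0
```

Request:
carry_out(steps=[0, 0, -0.004, 0, 0, 0, 1, 0, 0, -0.007, 0, 0, 0, 1, 0, 0, -0.007, 0, 0, 0, 1, 0, 0, -0.007, 0, 0, 0, 1])

```text
t: 14.8
tcp_pos: [0.4506, 0.2201, 0.113]
tcp_rot: [-0.167, 0.986, -0.0, -0.0]
wrist_force: [0.6, 2.2, -0.7]
width: 0.0191
finger_force: 30.0
```

Request:
carry_out(steps=[0, 0, -0.003, 0, 0, 0, 1, 0, 0, -0.006, 0, 0, 0, 1, 0, 0, -0.006, 0, 0, 0, 1, 0, 0, -0.006, 0, 0, 0, 1])

```text
t: 15.13
tcp_pos: [0.4506, 0.2201, 0.1121]
tcp_rot: [-0.167, 0.986, -0.0, -0.0]
wrist_force: [0.4, 0.9, 0.5]
width: 0.0192
finger_force: 30.0
```

Request:
carry_out(steps=[0, 0, -0.003, 0, 0, 0, 1, 0, 0, -0.005, 0, 0, 0, 1, 0, 0, -0.005, 0, 0, 0, 1, 0, 0, -0.005, 0, 0, 0, 1])

```text
t: 15.47
tcp_pos: [0.4506, 0.2201, 0.1115]
tcp_rot: [-0.167, 0.986, 0.0, 0.0]
wrist_force: [-0.0, 0.9, 1.5]
width: 0.0193
finger_force: 30.0
```

Request:
carry_out(steps=[0, 0, -0.003, 0, 0, 0, 1, 0, 0, -0.003, 0, 0, 0, 1, 0, 0, -0.003, 0, 0, 0, 1, 0, 0, -0.003, 0, 0, 0, 1])

```text
t: 15.8
tcp_pos: [0.4507, 0.2201, 0.1111]
tcp_rot: [-0.167, 0.986, 0.0, 0.0]
wrist_force: [-0.9, 0.7, 3.3]
width: 0.0192
finger_force: 30.0
```

Request:
carry_out(steps=[0, 0, -0.002, 0, 0, 0, 1, 0, 0, -0.002, 0, 0, 0, 1, 0, 0, -0.002, 0, 0, 0, 1, 0, 0, -0.002, 0, 0, 0, 1])

```text
t: 16.13
tcp_pos: [0.4508, 0.2202, 0.1108]
tcp_rot: [-0.167, 0.986, 0.0, 0.0]
wrist_force: [-0.7, 1.0, 4.2]
width: 0.0194
finger_force: 30.0
```

```bash
python3 - <<'E'
from h import *
for i in range(4):
    s=r.read_state(); print(s["t"],s["tcp_pos"][2],s["wrist_force"]); vision.get_image("side")
E
```

```text
16.1333 0.11080636992325715 [-0.73243222  1.00155301  4.24772008]
16.1833 0.11078111303343906 [-0.72008182  0.6255225   4.8497027 ]
16.2333 0.11076912602014433 [2.21942771e-03 8.74486318e-01 5.38415058e+00]
16.2833 0.11078239631434189 [-1.14964344  0.60561491  4.46441393]
```

Request:
carry_out(steps=[0, 0, -0.002, 0, 0, 0, 1, 0, 0, -0.002, 0, 0, 0, 1, 0, 0, -0.002, 0, 0, 0, 1, 0, 0, -0.002, 0, 0, 0, 1])

```text
t: 16.67
tcp_pos: [0.4508, 0.2202, 0.1105]
tcp_rot: [-0.167, 0.986, 0.0, 0.0]
wrist_force: [-0.4, 0.1, 6.5]
width: 0.0192
finger_force: 30.0
```

Force climbs steadily to about 7 N net, at the depth the camera floor hint suggested, so the cell is home. I let go.

Request:
carry_out(steps=[0, 0, 0, 0, 0, 0, 0.7, 0, 0, 0, 0, 0, 0, 0.6, 0, 0, 0, 0, 0, 0, 0.5, 0, 0, 0, 0, 0, 0, 0.3, 0, 0, 0, 0, 0, 0, 0.3, 0, 0, 0, 0, 0, 0, 0.3])

```text
t: 17.17
tcp_pos: [0.4505, 0.22, 0.1102]
tcp_rot: [-0.167, 0.986, -0.0, -0.0]
wrist_force: [0.4, 0.0, -0.5]
width: 0.0571
finger_force: 0.0
```

```bash
python3 - <<'E'
from h import *
s=r.read_state(); print(s["t"],s["tcp_pos"],s["wrist_force"],s["width"])
im,d,p=snap("w7"); si,sd=vision.get_image("side"); P=vision.camera_params("side")
c,sn=np.cos(np.radians(19.2)),np.sin(np.radians(19.2))
W=cloud(d,p); D=(W-[.4533,.2195,0])*1000; X=D[...,0]*c+D[...,1]*sn; Y=-D[...,0]*sn+D[...,1]*c; z=W[...,2]
m=(d>0)&(z>.072)&(z<.1)&(abs(X)<20)&(abs(Y)<13)
print(m.sum(),np.percentile(X[m],[2,50,98]),np.percentile(Y[m],[2,50,98]))
E
```

```text
17.1667 [0.45049076 0.22000574 0.11024424] [ 0.37402853  0.0264204  -0.52774095] 0.0570707678957528
370 [-10.17800893  -9.6715433   -8.34867192] [-8.26862451  1.51562776 10.60919641]
```

Released; now I go straight up, then move away and check the height of the cell top.

Request:
carry_out(steps=[0, 0, 0, 0, 0, 0, 0, 0, 0, 0.1, 0, 0, 0, 0, 0, 0, 0.3, 0, 0, 0, 0, 0, 0, 0.6, 0, 0, 0, 0, 0, 0, 0.9, 0, 0, 0, 0, 0, 0, 1, 0, 0, 0, 0, 0, 0, 1, 0, 0, 0, 0, 0, 0, 1, 0, 0, 0, 0])

```text
t: 17.93
tcp_pos: [0.4512, 0.2204, 0.2615]
tcp_rot: [-0.167, 0.986, 0.0, 0.001]
wrist_force: [0.4, -0.6, -0.7]
width: 0.0922
finger_force: 0.0
```

Request:
carry_out(steps=[-0.4, 0.1, 0.2, 0, 0, 0, 0, -0.4, 0.1, 0.2, 0, 0, 0, 0, -0.4, 0.1, 0.2, 0, 0, 0, 0, -0.4, 0.1, 0.2, 0, 0, 0, 0])

```text
t: 18.27
tcp_pos: [0.3896, 0.2351, 0.2894]
tcp_rot: [-0.168, 0.986, -0.0, -0.0]
wrist_force: [-0.1, 0.6, 0.5]
width: 0.0921
finger_force: 0.0
```

```bash
python3 - <<'E'
from h import *
s=r.read_state(); print(s["t"],s["tcp_pos"],s["wrist_force"],s["width"])
im,d,p=snap("w8"); ti,td=vision.get_image("top"); tp=vision.camera_params("top"); np.savez("t8.npz",im=ti,d=td,**tp)
c,sn=np.cos(np.radians(19.2)),np.sin(np.radians(19.2))
for n,d,p in(("w",d,p),("t",td,tp)):
    W=cloud(d,p); D=(W-[.4533,.2195,0])*1000; X=D[...,0]*c+D[...,1]*sn; Y=-D[...,0]*sn+D[...,1]*c; z=W[...,2]
    g=(d>0)&(abs(X)<16)&(abs(Y)<16); m=g&(z>.095)&(z<.15)
    if not m.any(): continue
    print(n,m.sum(),"X",np.percentile(X[m],[2,50,98]).round(1),"Y",np.percentile(Y[m],[2,50,98]).round(1),"z",np.percentile(z[m],[5,25,50,75,95,99]).round(4))
    zt=z[m].max(); rect(W,g&(z>zt-.0075)&(z<=zt),"top"); rect(W,g&(z>zt-.002),"ridge")
    b=g*0+((d>0)&(z>.06)&(z<.07)&(abs(X)<22)&(abs(Y)<22)&(abs(Y)>13)); print("block z",np.median(z[b>0]))
v=cv2.resize(im[60:340,100:460,::-1],(720,560)); cv2.imwrite("pics/w8.png",v)
E
```

```text
18.2667 [0.38958252 0.23510252 0.28943976] [-0.12813192  0.6347605   0.50568395] 0.09207690992804436
w 348 X [-10.2  -2.6   9.1] Y [-8.2  1.9 11. ] z [0.0985 0.1127 0.1142 0.1152 0.1187 0.1193]
top 266 [0.4523 0.2206 0.1153] [452.3 220.5] [20.2 19.3] 18.7
ridge 48 [0.4524 0.2203 0.1186] [452.3 220.4] [18.9  3.6] 18.2
block z 0.06540465593491857
t 48 X [-11.8  -2.4   8. ] Y [-10.2  -8.3  -3.4] z [0.0966 0.1069 0.113  0.1153 0.118  0.1186]
top 31 [0.4529 0.2122 0.1149] [453.6 212.3] [19.8  7. ] 20.4
ridge 156 [0.4449 0.2121 0.6628] [448.8 218. ] [22.2 31.8] 19.1
block z 0.06642294380406587
```

View pics/w8.png

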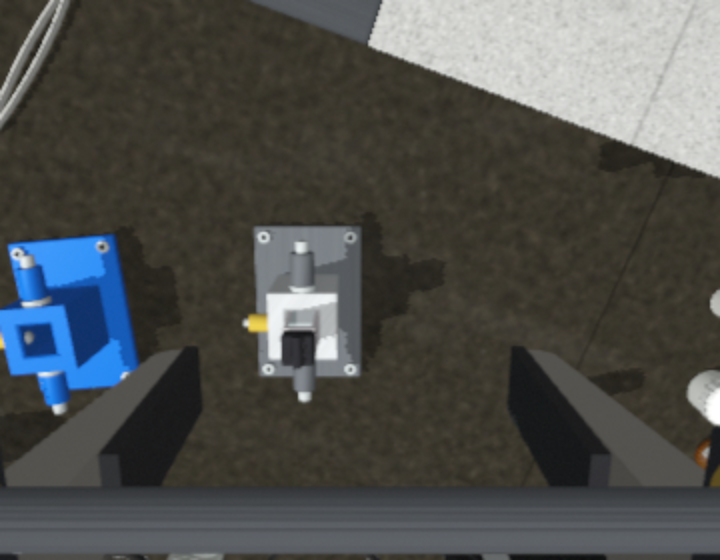

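The cell stands upright in the silver well at about (300,340), with its ridge along the barrels. It is about 1.4 mm off the axis, at about 18.5° against 19.2°. Its top is at 0.119 m, so the underside is at about 0.029 m, 2 mm below where the plate was when up. The cell is home, so I hand in.

```bash
python3 -c "
from station import r
print(r.close_job())"
```

```text
the job is handed in; nothing more can be done
None
```

The cell is in the holder well with its windows facing the barrels and home on the seat (pressed with about 7 N at most), the gripper is clear, the vials were left alone, and the job is handed in; the hand-in returned no verdict.

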